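Find the heavy carton at the customs table

TASK

One of the three identical cream cartons on the inspection table is much heavier than it should be: heft the closed cartons until you have had the heavy one in hand, and stand each one back on the table upright. Then take the lid off the heavy carton only, lift out its jar and set it down, without dropping it, in the grey tray. Leave the other two cartons closed and the rest of the things on the table where they are.

Things in the scene. Friction and masses are not known exactly. Their poses are not given: they have to be found in the camera images.
- carton_1: One of three look-alike cream card cartons, rigid, loose: 140 long (own x) x 64 wide (own y) x 72 mm tall, walls and floor 4 mm. Origin: centre of the underside, z up. Heft it gripped across its 64 mm width near the top of its walls (gripping the rib lifts only the lid). Complete with lid and jar, a light one weighs 0.22 to 0.28 kg, the heavy one 0.55 to 0.69 kg; which is heavy is random.
- lid_1: Lift-off lid of carton_1, loose, 35 g: plate 136 x 60 x 4 mm on the carton's rim, a 129 x 53 mm plug reaching 6 mm down inside, and on top in the middle a wooden grip rib 40 long (own x) x 14 wide x 20 mm tall, its top 24 mm above the origin. Origin: centre of the plate's underside; x along the carton. Laid on the table its origin is 6 mm up.
- carton_1_rim (a point): Centre of the mouth of carton_1, 72 mm above its origin; the lid's origin is here when closed. Below it, in the middle within 3 mm, stands a metal jar 40 mm diameter, 60 mm tall, foot 4 mm up from the carton's underside, in a 12 mm high card frame. Free gap beside the jar: 46 mm at each end (own x), 8 mm at each side. All three jars look alike.
- carton_2: One of three look-alike cream card cartons, rigid, loose: 140 long (own x) x 64 wide (own y) x 72 mm tall, walls and floor 4 mm. Origin: centre of the underside, z up. Heft it gripped across its 64 mm width near the top of its walls (gripping the rib lifts only the lid). Complete with lid and jar, a light one weighs 0.22 to 0.28 kg, the heavy one 0.55 to 0.69 kg; which is heavy is random.
- lid_2: Lift-off lid of carton_2, loose, 35 g: plate 136 x 60 x 4 mm on the carton's rim, a 129 x 53 mm plug reaching 6 mm down inside, and on top in the middle a wooden grip rib 40 long (own x) x 14 wide x 20 mm tall, its top 24 mm above the origin. Origin: centre of the plate's underside; x along the carton. Laid on the table its origin is 6 mm up.
- carton_2_rim (a point): Centre of the mouth of carton_2, 72 mm above its origin; the lid's origin is here when closed. Below it, in the middle within 3 mm, stands a metal jar 40 mm diameter, 60 mm tall, foot 4 mm up from the carton's underside, in a 12 mm high card frame. Free gap beside the jar: 46 mm at each end (own x), 8 mm at each side. All three jars look alike.
- carton_3: One of three look-alike cream card cartons, rigid, loose: 140 long (own x) x 64 wide (own y) x 72 mm tall, walls and floor 4 mm. Origin: centre of the underside, z up. Heft it gripped across its 64 mm width near the top of its walls (gripping the rib lifts only the lid). Complete with lid and jar, a light one weighs 0.22 to 0.28 kg, the heavy one 0.55 to 0.69 kg; which is heavy is random.
- lid_3: Lift-off lid of carton_3, loose, 35 g: plate 136 x 60 x 4 mm on the carton's rim, a 129 x 53 mm plug reaching 6 mm down inside, and on top in the middle a wooden grip rib 40 long (own x) x 14 wide x 20 mm tall, its top 24 mm above the origin. Origin: centre of the plate's underside; x along the carton. Laid on the table its origin is 6 mm up.
- carton_3_rim (a point): Centre of the mouth of carton_3, 72 mm above its origin; the lid's origin is here when closed. Below it, in the middle within 3 mm, stands a metal jar 40 mm diameter, 60 mm tall, foot 4 mm up from the carton's underside, in a 12 mm high card frame. Free gap beside the jar: 46 mm at each end (own x), 8 mm at each side. All three jars look alike.
- tray: Shallow open grey plastic tray, fixed, 160 (own x) x 140 (own y) x 30 mm tall, walls and floor 5 mm. Origin: centre of the underside. It stands at the left or right end of the row of cartons; a black label printer (130 x 120 x 97 mm, fixed) stands at the other end.
- gift_pack: Bystander in the row: gold pack with a cream band, no lid or rib, 100 x 60 x 55 mm. Origin: centre of the underside.
- tape_roll: Bystander: empty card tape core standing flat, 90 mm diameter, 48 mm tall, between the robot and the row, to its left. Origin: centre of the underside.
- torch: Bystander: black hand torch lying, 135 mm long along own x, 40 mm high, between the robot and the row, to its right. Origin: on the table under its middle.
- stamp: Bystander: hand stamp 50 x 28 mm, 61 mm tall, just beyond the right-hand (-y) end of the row. Origin: centre of the underside. The rest of the table directly beyond the row (world x 0.64 to 0.73, y -0.23 to 0.3) is free.
Not all that is in view belongs to the job. What is shaped like the lid_1 but pink is not meant.

How it is judged:
On the way, in this order (a step that is already met when the one before it is completed fails the run):
1. the heavy carton is lifted off the table, closed (((horizontal distance between jar_2 and carton_1 below 0.02 m and distance between lid_1 and carton_1_rim below 0.012 m and height (world z) of carton_1 above 0.015 m) or (horizontal distance between jar_2 and carton_2 below 0.02 m and distance between lid_2 and carton_2_rim below 0.012 m and height (world z) of carton_2 above 0.015 m) or (horizontal distance between jar_2 and carton_3 below 0.02 m and distance between lid_3 and carton_3_rim below 0.012 m and height (world z) of carton_3 above 0.015 m))), for 0.2 s.
2. the heavy carton stands on the table with its lid off and its jar still in it (((horizontal distance between jar_2 and carton_1 below 0.02 m and distance between lid_1 and carton_1_rim above 0.03 m and height (world z) of carton_1 below 0.01 m) or (horizontal distance between jar_2 and carton_2 below 0.02 m and distance between lid_2 and carton_2_rim above 0.03 m and height (world z) of carton_2 below 0.01 m) or (horizontal distance between jar_2 and carton_3 below 0.02 m and distance between lid_3 and carton_3_rim above 0.03 m and height (world z) of carton_3 below 0.01 m))), for 0.2 s.
At the end, for the whole second after the job is handed in: The heavy carton's jar (jar_2 in the rules, whichever carton it is in) rests in the tray, released and still; all three cartons stand upright (within 0.1 rad) on the table; the two light ones still hold their jars and have their lids on (within 10 mm) (x of jar_2 in the frame of tray between -0.08 and 0.08 m and y of jar_2 in the frame of tray between -0.07 and 0.07 m and z of jar_2 in the frame of tray below 0.035 m and contact force between jar_2 and tray above 1 N and linear speed of each of jar_2, carton_1, carton_2, carton_3 below 0.03 m/s and angle between each of carton_1, carton_2, carton_3's own z axis and vertical below 0.1 rad and height (world z) of carton_1 between -0.01 and 0.01 m and height (world z) of carton_2 between -0.01 and 0.01 m and height (world z) of carton_3 between -0.01 and 0.01 m and ((horizontal distance between jar_1 and carton_1 below 0.02 m and distance between lid_1 and carton_1_rim below 0.01 m) or (horizontal distance between jar_1 and carton_2 below 0.02 m and distance between lid_2 and carton_2_rim below 0.01 m) or (horizontal distance between jar_1 and carton_3 below 0.02 m and distance between lid_3 and carton_3_rim below 0.01 m)) and ((horizontal distance between jar_3 and carton_1 below 0.02 m and distance between lid_1 and carton_1_rim below 0.01 m) or (horizontal distance between jar_3 and carton_2 below 0.02 m and distance between lid_2 and carton_2_rim below 0.01 m) or (horizontal distance between jar_3 and carton_3 below 0.02 m and distance between lid_3 and carton_3_rim below 0.01 m))); the robot touches nothing.
It fails at once if the lid of a light carton was taken off (more than 20 mm from its place) ((horizontal distance between jar_1 and carton_1 below 0.02 m and distance between lid_1 and carton_1_rim above 0.02 m) or (horizontal distance between jar_1 and carton_2 below 0.02 m and distance between lid_2 and carton_2_rim above 0.02 m) or (horizontal distance between jar_1 and carton_3 below 0.02 m and distance between lid_3 and carton_3_rim above 0.02 m) or (horizontal distance between jar_3 and carton_1 below 0.02 m and distance between lid_1 and carton_1_rim above 0.02 m) or (horizontal distance between jar_3 and carton_2 below 0.02 m and distance between lid_2 and carton_2_rim above 0.02 m) or (horizontal distance between jar_3 and carton_3 below 0.02 m and distance between lid_3 and carton_3_rim above 0.02 m)).
It fails at once if the heavy jar was dropped (falling faster than 0.8 m/s, untouched by the fingers) (linear speed of jar_2 above 0.8 m/s and contact force between jar_2 and the fingers below 0.05 N and not (horizontal distance between jar_2 and carton_1 below 0.02 m or horizontal distance between jar_2 and carton_2 below 0.02 m or horizontal distance between jar_2 and carton_3 below 0.02 m)).
It fails at once if a bystander was moved by more than 30 mm (distance of any of gift_pack, tape_roll, torch, stamp from where it was at the start of the episode above 0.03 m).
It also fails if it takes over 72 s, if anything falls off the work surface, if the arm or the gripper's body presses on something with over 40 N, if the wrist force passes 120 N, or if a joint passes its speed limit or range.

ROBOT

A 6-joint arm with a two-finger parallel gripper is mounted at the origin on the work surface. World frame = base frame: x ahead of the robot, y to its left, z up, the work surface at z = 0. Lengths are in m, angles in rad, forces in N, time in s.
With the tool pointing down it reaches from about 0.3 to 0.775 m from the base axis. Payload 14.6 kg.
Tool frame: the origin (TCP) lies on the centre line of the jaws, within the pads' length; the fingertips stand 25 mm ahead of it and the grasp point (between the pads) lies 6 mm ahead of it (ctrl.tip_reach is the distance from the TCP to the fingertips, in m); z points along the fingers, y is the line along which they close (so a half turn about z gives the same grasp; the last joint's range is limited). The gripper opens to 94 mm and grips with 3 to 60 N. Pads are 16 mm wide; open, the fingers measure 119 mm over their backs; the gripper's body (75 mm by 177 mm) begins 78 mm behind the grasp point.
Start: joints at [1.247, 0.3, 1.521, -0, 1.321, -0.067], TCP at [0.14, 0.532, 0.23] pointing down, gripper open.
Joint ranges: [-3.03, 3.03], [-0.79, 2.21], [0.23, 2.52], [-1.04, 4.18], [0, 3.07], [-2.55, 2.55]. Speed limits (rad/s): [2.22, 2.22, 2.57, 3.14, 3.14, 3.14].

INTERFACE

Orientations are given as [roll, pitch, yaw] about the fixed x, y, z axes, in that order (R = Rz(yaw) Ry(pitch) Rx(roll)).
In Python, from station import ctrl gives the robot as it stands. The module is installed in compiled form; this text tells all that it offers.
- The arm moves only by the tool apply_moves, never from a script. Its argument "deltas" is a list of rows, each a list of 7 numbers: the closure in counts, from 0 (fully open) to 255 (shut), then the shift along the world's x, y, z in cm, then the turn, a rotation vector about the world's x, y, z in rad. In form: [[jaw, tx, ty, tz, ax, ay, az], ...]. A call has 1 to 10 rows; each row shifts and turns the commanded pose from where the row before left it; what a row does not reach is not made up. A row lasts 1/10 s, in which the tool goes at most 50 mm and 8.59 degrees, less where a joint would pass 70% of its speed; a pose out of reach is approached as far as the arm can. A call with a gripper value outside its range is refused whole. The fingers move at their own pace and stop on an object; "grip_force" is the grip in N (left out, the last holds). Time passes only in rows, so rows that do not move let the fingers close. It gives the time, the measured TCP pose, the force, the opening and the grip force at its end, in the units of the state.
- ctrl.get_obs(): the state, without advancing time (a new reading comes with each control period).
- ctrl.camera(name): name is "scene" or "top" or "wrist"; returns a dict with "img" (420x560x3 uint8, red, green, blue), "K" (3x3 intrinsics, pixels), "pose" (4x4, takes a point from camera to world coordinates); the wrist camera has in their place "hand_eye" (4x4, takes a point from camera to tool coordinates, whose origin is the TCP and whose axes are the flange's). Camera axes: x right, y up, looking along -z (the intrinsics and any distortion apply to the point x, -y, -z); pixel columns grow to the right and rows downward; lengths in m; the calibration is good to about 2 mm. A picture is of the moment at which its call begins: read the wrist's pose just before it. There is no depth.
- ctrl.hand_in(): hands the job in; it is judged then, once.
The state is a dict: "time_s": time; "qpos": joint angles; "joint_vel": joint speeds; "tau": joint torques, N m; "ee_pos": TCP position; "eef_rot": TCP orientation; "force": force on the tool from outside, world axes, zero at the start; "moment": the same for the moment, N m; "grip_width": finger opening in m; "grip_force": force on a finger pad.
Only numpy, scipy, OpenCV 4.12 (cv2) and the standard library are available. Lean on these libraries where they do the work, as an engineer would, in place of code of your own. Each camera call takes 0.05 s, during which the arm holds its last target. There are 200 camera calls.

## Working session

There is one attempt and no reset: what is moved stays moved. The work goes in short steps, Python scripts to look and compute and a tool call to move; the robot and the scene stay as the last step left them, time stands still between calls to the robot, and variables do not carry over. Pictures are saved under pics/ and viewed, at most 10 in all, crops included, and the job is handed in when it is done.

Besides the shell and the picture viewer there is one more tool, called by a JSON object that holds its "api" and its "payload". apply_moves: Moves the arm, as the interface text tells. Its arguments: {"type":"object","properties":{"deltas":{"type":"array"},"grip_force":{"type":"number"}},"required":["deltas"]}

```bash
mkdir -p pics
cat > h.py <<'E'
import numpy as np,cv2
from station import ctrl
def snap(n,f):
    c=ctrl.camera(n); cv2.imwrite('pics/'+f,c['img'][:,:,::-1]); np.savez('pics/'+f[:-4]+'.npz',**{k:v for k,v in c.items()}); return c
def ray(c,u,v,z,T=None):
    T=c['pose'] if T is None else T; K=c['K']
    d=np.array([(u-K[0,2])/K[0,0],-(v-K[1,2])/K[1,1],-1.]); d=T[:3,:3]@d; o=T[:3,3]
    return o+d*(z-o[2])/d[2]
E
python3 - <<'E'
from h import *
c=snap('top','top1.png'); print({k:(v.tolist() if k!='img' else 0) for k,v in c.items()})
c=snap('scene','sc1.png'); print(c.keys()); print(ctrl.get_obs(), ctrl.tip_reach)
E
```

```text
{'img': 0, 'K': [[421.83889352965934, 0.0, 277.1657873127287], [0.0, 421.83889352965934, 212.91168918526623], [0.0, 0.0, 1.0]], 'pose': [[0.010980731484707426, 0.9975181121002586, -0.06954882866013377, 0.3887907084500857], [-0.9999078036369733, 0.011509410813401623, 0.007205393022767794, 0.04632794298364446], [0.007987976085652087, 0.06946329602505376, 0.9975525263079589, 1.4369918144307867], [0.0, 0.0, 0.0, 1.0]]}
dict_keys(['img', 'K', 'pose'])
{'time_s': 0.1, 'qpos': array([ 1.24741345e+00,  3.00394832e-01,  1.52151727e+00,  4.19898922e-07,
        1.32064343e+00, -6.66354324e-02]), 'joint_vel': array([-0.00057177,  0.00021006, -0.002178  ,  0.00018571,  0.00022634,
       -0.0004924 ]), 'tau': array([ 1.96765919e-03, -5.32641113e+01, -3.53289771e+01,  7.10595120e-02,
        2.34146143e-02, -7.12920701e-05]), 'ee_pos': array([0.13962401, 0.53177984, 0.22995513]), 'eef_rot': array([-3.14063194e+00, -6.45202466e-05,  2.88484507e+00]), 'force': array([ 0.17231132,  0.80014221, -0.40283341]), 'moment': array([-0.02717751,  0.00620751,  0.01167649]), 'grip_force': 0.0, 'grip_width': 0.09409298393759286} 0.025
```

View pics/top1.png

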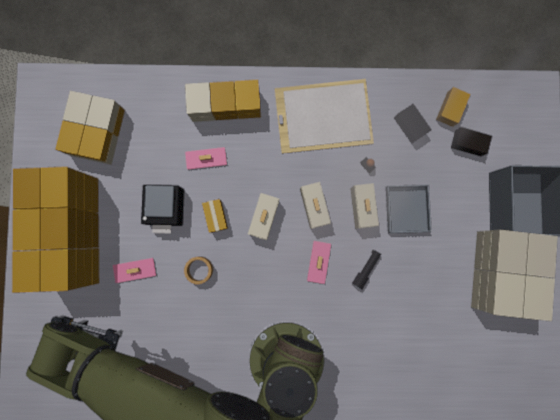

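View pics/sc1.png

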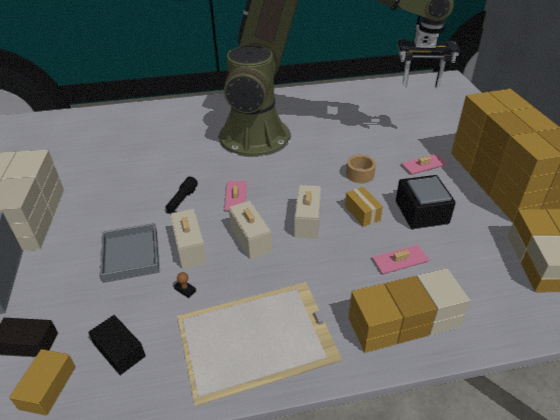

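The top view has the three cream cartons, each with a wooden rib, at about (264,216), (316,204) and (368,205). The tray is at (409,209), the gift pack at (215,216) and the torch at (367,270). The pink lids at (205,158), (136,270) and (319,262) are decoys. Next I measure the carton positions and directions, and make one enlarged crop.

Run:
```python
from h import *
c=np.load('pics/top1.npz'); im=c['img'][:,:,::-1].copy(); hsv=cv2.cvtColor(im,cv2.COLOR_BGR2HSV)
for p in [(264,216),(316,204),(368,206),(244,216)]: print(p,hsv[p[1],p[0]])
w=np.zeros((420,560),np.uint8)
cm=cv2.inRange(hsv,(12,25,110),(35,130,255)); 
rm=cv2.inRange(hsv,(5,105,90),(25,255,255))
for n,(u0,u1) in {'A':(243,285),'B':(298,334),'C':(350,382)}.items():
    m=cv2.bitwise_or(cm,rm); m[:, :u0]=0; m[:,u1:]=0; m[:178]=0; m[240:]=0
    k=max(cv2.findContours(m,0,2)[0],key=cv2.contourArea); r=cv2.minAreaRect(k)
    P=np.array([ray(c,u,v,.074)[:2] for u,v in cv2.boxPoints(r)]); print(n,'box',r[1],P.mean(0).round(3),'edges',(P[1]-P[0]).round(3),(P[2]-P[1]).round(3))
    q=rm.copy(); q[:, :u0+8]=0;q[:,u1-8:]=0;q[:190]=0;q[226:]=0
    ks=cv2.findContours(q,0,2)[0]; k=max(ks,key=cv2.contourArea) if ks else None
    if k is not None:
        r=cv2.minAreaRect(k); P=np.array([ray(c,u,v,.094)[:2] for u,v in cv2.boxPoints(r)]); print('  rib',P.mean(0).round(4),(P[1]-P[0]).round(3),(P[2]-P[1]).round(3))
for u,v in [(409,209),(215,216),(367,270),(198,270),(368,163)]: print((u,v),ray(c,u,v,.03)[:2].round(3))
cv2.imwrite('pics/crop1.png',cv2.resize(im[170:290,180:440],None,fx=3,fy=3,interpolation=2))
```

```text
(264, 216) [ 18 109 171]
(316, 204) [ 18  95 172]
(368, 206) [ 18  86 171]
(244, 216) [128  14 149]
A box (19.617477416992188, 42.3970832824707) [0.473 0.081] edges [ 0.131 -0.04 ] [-0.019 -0.061]
  rib [0.4723 0.0812] [ 0.032 -0.008] [-0.002 -0.008]
B box (42.22629165649414, 20.172325134277344) [ 0.512 -0.086] edges [ 0.017 -0.064] [-0.133 -0.035]
C box (41.8607177734375, 20.081829071044922) [ 0.511 -0.249] edges [ 0.01  -0.065] [-0.135 -0.019]
(409, 209) [ 0.505 -0.406]
(215, 216) [0.474 0.244]
(367, 270) [ 0.3   -0.264]
(198, 270) [0.295 0.296]
(368, 163) [ 0.659 -0.269]
```

View pics/crop1.png

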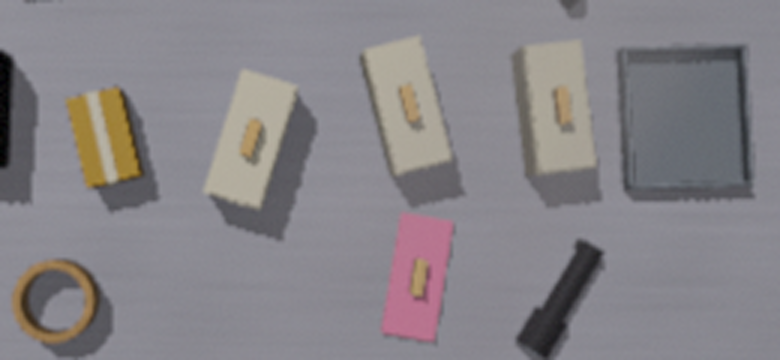

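Crop: all three candidates (rib at crop (251,138), (409,104), (563,106)) are cream cartons with ribs. The pink one at (419,278) is the decoy lid, and the gold pack has no rib. I start with carton A.

{"api": "apply_moves", "payload": {"deltas": [[0,2.8,-3.8,0,0,0,0],[0,2.8,-3.8,0,0,0,0],[0,2.8,-3.8,0,0,0,0],[0,2.8,-3.8,0,0,0,0],[0,2.8,-3.8,0,0,0,0],[0,2.8,-3.8,0,0,0,0],[0,2.8,-3.8,0,0,0,0],[0,2.8,-3.8,0,0,0,0],[0,2.8,-3.8,0,0,0,0],[0,2.8,-3.8,0,0,0,-0.04]]}}

```text
time_s: 1.1
ee_pos: [0.4204, 0.1501, 0.2304]
eef_rot: [3.142, -0.0, 2.845]
force: [0.4, 0.7, 0.1]
grip_width: 0.094
grip_force: 0.0
```

Run:
```python
from h import *
c=np.load('pics/top1.npz')
for u,v in [(263.7,216),(316,204.7),(367.7,205.3)]: print(ray(c,u,v,.094)[:2].round(4))
o=ctrl.get_obs(); print(o['ee_pos'],o['eef_rot'],o['qpos'])
c=snap('wrist','w1.png'); print(c['hand_eye'],c['K'])
```

```text
[0.4721 0.0795]
[ 0.5102 -0.0873]
[ 0.5102 -0.2529]
[0.42039136 0.15010998 0.23042921] [ 3.14155651e+00 -6.64592384e-06  2.84454634e+00] [ 2.60858551e-01  6.66689969e-02  1.79709615e+00  3.57004739e-05
  1.27781401e+00 -1.01290177e+00]
[[ 7.15742948e-04  9.70011273e-01  2.43058879e-01  7.18301338e-02]
 [ 9.99999066e-01 -9.77215010e-04  9.55189527e-04 -7.52175858e-05]
 [ 1.16406539e-03  2.43057968e-01 -9.70011066e-01 -1.53873379e-01]
 [ 0.00000000e+00  0.00000000e+00  0.00000000e+00  1.00000000e+00]] [[304.21287629   0.         282.29624069]
 [  0.         304.21287629 211.5230606 ]
 [  0.           0.           1.        ]]
```

View pics/w1.png

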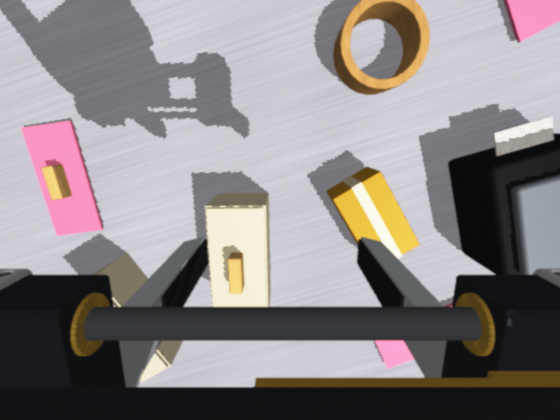

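The wrist view shows carton A at (238,255) lined up with the fingers, its rib top near (236,272). Its long edges are vertical in the picture, so the yaw fits.

{"api": "apply_moves", "payload": {"deltas": [[0,2.6,-3.5,0,0,0,0],[0,2.6,-3.5,0,0,0,0],[0,0,0,-4.0,0,0,0],[0,0,0,-4.0,0,0,0],[0,0,0,-4.0,0,0,0],[0,0,0,-4.0,0,0,0],[0,0,0,0,0,0,0],[255,0,0,0,0,0,0],[255,0,0,0,0,0,0],[255,0,0,0,0,0,0]], "grip_force": 30}}

```text
time_s: 2.15
ee_pos: [0.4726, 0.0821, 0.0723]
eef_rot: [3.14, 0.003, 2.845]
force: [-0.4, -0.4, -0.7]
grip_width: 0.0733
grip_force: 0.0
```

{"api": "apply_moves", "payload": {"deltas": [[255,0,0,0,0,0,0],[255,0,0,0,0,0,0],[255,0,0,1.0,0,0,0],[255,0,0,1.0,0,0,0],[255,0,0,1.0,0,0,0],[255,0,0,0,0,0,0],[255,0,0,0,0,0,0],[255,0,0,0,0,0,0],[255,0,0,0,0,0,0]]}}

```text
time_s: 3.05
ee_pos: [0.4715, 0.0819, 0.1001]
eef_rot: [-3.141, -0.001, 2.845]
force: [0.0, 0.1, -5.2]
grip_width: 0.0639
grip_force: 30.0
```

Run:
```python
from h import *
for i in range(6):
    c=ctrl.camera('wrist'); print(ctrl.get_obs()['force'].round(2))
cv2.imwrite('pics/w2.png',c['img'][:,:,::-1])
```

```text
[-0.01  0.96 -5.22]
[-0.31  0.06 -5.5 ]
[ 0.27 -0.23 -5.86]
[ 0.12 -0.4  -6.66]
[ 0.37  0.3  -5.62]
[-0.01 -1.03 -5.76]
```

A mean of 5.8 N is about 0.59 kg, well above the 2.7 N of a light carton, so A is the heavy one. I set it back down.

{"api": "apply_moves", "payload": {"deltas": [[255,0,0,-1.0,0,0,0],[255,0,0,-1.0,0,0,0],[255,0,0,-0.6,0,0,0],[255,0,0,-0.2,0,0,0],[255,0,0,-0.2,0,0,0],[255,0,0,0,0,0,0],[100,0,0,0,0,0,0],[0,0,0,0,0,0,0],[0,0,0,0,0,0,0],[0,0,0,0,0,0,0]]}}

```text
time_s: 4.35
ee_pos: [0.472, 0.082, 0.0706]
eef_rot: [3.141, 0.001, 2.845]
force: [-1.1, -0.0, -0.3]
grip_width: 0.0846
grip_force: 0.0
```

{"api": "apply_moves", "payload": {"deltas": [[0,0,0,4,0,0,0],[0,0,0,4,0,0,0],[0,0,0,4,0,0,0],[0,-2,0.6,2,0,0,0],[0,-3,0.9,0,0,0,0],[0,0,0,0,0,0,0],[0,0,0,0,0,0,0]]}}

```text
time_s: 5.05
ee_pos: [0.4219, 0.0971, 0.2107]
eef_rot: [3.141, 0.001, 2.845]
force: [0.2, 0.7, 0.4]
grip_width: 0.0941
grip_force: 0.0
```

Run:
```python
from h import *
from scipy.spatial.transform import Rotation as Ro
o=ctrl.get_obs(); print(o['ee_pos'],o['eef_rot'],o['grip_width'])
c=snap('wrist','w3.png')
T=np.eye(4);T[:3,:3]=Ro.from_euler('xyz',o['eef_rot']).as_matrix();T[:3,3]=o['ee_pos'];T=T@c['hand_eye']; np.save('pics/w3T.npy',T)
im=c['img'][:,:,::-1]; hsv=cv2.cvtColor(im,cv2.COLOR_BGR2HSV)
m=cv2.inRange(hsv,(10,105,100),(25,255,255)); m[:,:200]=0;m[:,330:]=0;m[310:]=0
for k in cv2.findContours(m,0,2)[0]:
    if cv2.contourArea(k)>80:
        r=cv2.minAreaRect(k); P=np.array([ray(c,u,v,.096,T)[:2] for u,v in cv2.boxPoints(r)]); print(r,P.round(4).tolist(),P.mean(0))
```

```text
[0.42186356 0.09707372 0.21074318] [3.14119861e+00 9.32251695e-04 2.84532274e+00] 0.09412366657950957
((281.5, 264.0), (42.0, 13.0), 90.0) [[0.4446, 0.0827], [0.4481, 0.0943], [0.4894, 0.082], [0.4857, 0.0699]] [0.4669662  0.08224572]
```

View pics/w3.png

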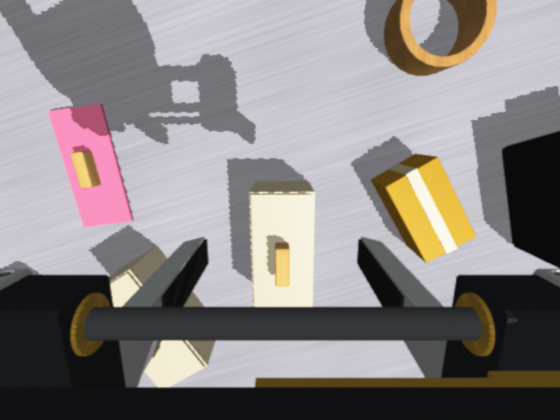

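The wrist view shows carton A upright with its lid on, the rib top at (281,264), centred and aligned. That gives a world position of about (0.469,0.082). Next I grip the rib and lift the lid.

{"api": "apply_moves", "payload": {"deltas": [[0,4.7,-1.5,0,0,0,0],[0,0,0,-4.0,0,0,0],[0,0,0,-4.0,0,0,0],[120,0,0,-2.0,0,0,0],[200,0,0,-0.6,0,0,0],[255,0,0,0,0,0,0],[255,0,0,0,0,0,0],[255,0,0,0,0,0,0],[255,0,0,0,0,0,0],[255,0,0,0,0,0,0]], "grip_force": 15}}

```text
time_s: 6.1
ee_pos: [0.4689, 0.082, 0.105]
eef_rot: [3.141, 0.001, 2.845]
force: [0.8, 0.6, -0.7]
grip_width: 0.041
grip_force: 0.0
```

{"api": "apply_moves", "payload": {"deltas": [[255,0,0,0,0,0,0],[255,0,0,0,0,0,0],[255,0,0,0,0,0,0]]}}

```text
time_s: 6.4
ee_pos: [0.4687, 0.082, 0.1045]
eef_rot: [3.142, 0.0, 2.845]
force: [0.0, -0.5, -0.1]
grip_width: 0.0175
grip_force: 0.0
```

{"api": "apply_moves", "payload": {"deltas": [[255,0,0,0,0,0,0],[255,0,0,0,0,0,0],[255,0,0,0,0,0,0],[255,0,0,1,0,0,0],[255,0,0,1,0,0,0],[255,0,0,2,0,0,0],[255,0,0,3,0,0,0],[255,0,0,2,0,0,0],[255,0,0,0,0,0,0]]}}

```text
time_s: 7.3
ee_pos: [0.4698, 0.0821, 0.1978]
eef_rot: [3.14, 0.005, 2.845]
force: [0.2, -0.3, -0.7]
grip_width: 0.0138
grip_force: 15.0
```

{"api": "apply_moves", "payload": {"deltas": [[255,3.7,0.6,0,0,0,0],[255,3.7,0.6,0,0,0,0],[255,3.7,0.6,0,0,0,0],[255,3.7,0.5,0,0,0,0],[255,3.7,0.5,0,0,0,0],[255,0,0,-4,0,0,0],[255,0,0,-4,0,0,0],[255,0,0,-4,0,0,0],[255,0,0,-2,0,0,0],[255,0,0,-1,0,0,0]]}}

```text
time_s: 8.3
ee_pos: [0.6524, 0.1098, 0.0414]
eef_rot: [-3.14, -0.004, 2.845]
force: [0.0, 0.3, -1.1]
grip_width: 0.0141
grip_force: 15.0
```

{"api": "apply_moves", "payload": {"deltas": [[255,0,0,-0.4,0,0,0],[255,0,0,0,0,0,0],[180,0,0,0,0,0,0],[150,0,0,0,0,0,0],[150,0,0,4,0,0,0],[0,0,0,4,0,0,0],[0,0,0,4,0,0,0],[0,0,0,4.0,0,0,0],[0,0,0,0,0,0,0]]}}

```text
time_s: 9.2
ee_pos: [0.6555, 0.1102, 0.2078]
eef_rot: [3.137, 0.01, 2.845]
force: [0.6, -0.4, 0.5]
grip_width: 0.0663
grip_force: 0.0
```

{"api": "apply_moves", "payload": {"deltas": [[0,-4.6,-0.3,0,0,0,0],[0,-4.6,-0.3,0,0,0,0],[0,-4.6,-0.3,0,0,0,0],[0,-4.6,-0.3,0,0,0,0],[0,-4.6,-0.3,0,0,0,0],[0,-2,0,0,0,0,0],[0,0,0,0,0,0,0],[0,0,0,0,0,0,0]]}}

```text
time_s: 10.0
ee_pos: [0.4042, 0.095, 0.201]
eef_rot: [3.141, 0.002, 2.845]
force: [1.3, -0.1, 0.8]
grip_width: 0.0938
grip_force: 0.0
```

Run:
```python
from h import *
from scipy.spatial.transform import Rotation as Ro
o=ctrl.get_obs(); print(o['ee_pos'],o['eef_rot'],o['grip_width'])
c=snap('wrist','w4.png')
T=np.eye(4);T[:3,:3]=Ro.from_euler('xyz',o['eef_rot']).as_matrix();T[:3,3]=o['ee_pos'];T=T@c['hand_eye']; np.save('pics/w4T.npy',T)
snap('top','top2.png')
```

```text
[0.40424024 0.09501579 0.20099413] [3.14090591e+00 1.53977840e-03 2.84492956e+00] 0.09378588506137195
```

View pics/w4.png

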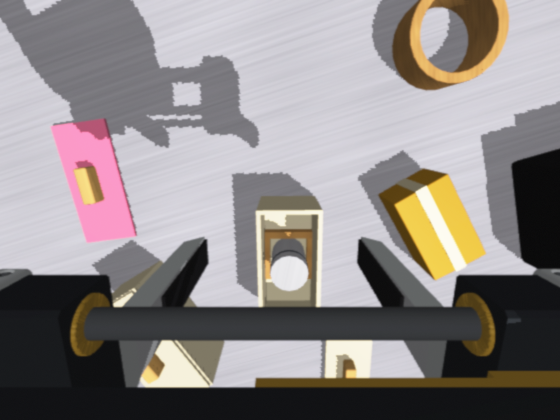

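Wrist view: the lid is off and the jar's top disc shows at about (290,270), in the middle of carton A. The removed lid lies beyond it, rib near (348,365).

Run:
```python
from h import *
c=np.load('pics/w4.npz');T=np.load('pics/w4T.npy'); im=c['img'][:,:,::-1]
sub=im[240:305,262:318].copy(); hsv=cv2.cvtColor(sub,cv2.COLOR_BGR2HSV)
m=cv2.inRange(hsv,(0,0,170),(180,30,255)); k=max(cv2.findContours(m,0,2)[0],key=cv2.contourArea)
(u,v),r=cv2.minEnclosingCircle(k); u+=262;v+=240; a=ray(c,u,v,.064,T); b=ray(c,u+r,v,.064,T); print(u,v,r,a.round(4),np.linalg.norm(a-b))
# carton mouth corners at z=.072 far-left/right outer corners seen
p=ray(c,257,212,.072,T);q=ray(c,322,212,.072,T); d=(q-p);print(p,q,np.linalg.norm(d)); n=np.array([np.cos(-.296),np.sin(-.296)]); print('carton centre',((p+q)/2)[:2]+.07*n)
t=np.load('pics/top2.npz')
x=[ray(t,u,v,.03)[:2].round(3).tolist() for u,v in [(387,186),(430,186),(430,233),(387,233)]];print('tray',x,np.mean(x,0))
```

```text
287.1973686218262 273.0 20.433868408203125 [0.4698 0.0801 0.064 ] 0.02122235586327641
[0.3968216  0.07164017 0.072     ] [0.41499296 0.13126369 0.072     ] 0.06233107283266752
carton centre [0.47286304 0.08103317]
tray [[0.582, -0.332], [0.584, -0.478], [0.425, -0.475], [0.424, -0.331]] [ 0.50375 -0.404  ]
```

{"api": "apply_moves", "payload": {"deltas": [[50,3.3,-0.7,0,0,0,-0.145],[50,3.3,-0.7,0,0,0,-0.145],[80,0,0,0,0,0,-0.145],[80,0,0,0,0,0,-0.145],[80,0,0,0,0,0,-0.145],[80,0,0,0,0,0,-0.145],[80,0,0,0,0,0,-0.145],[80,0,0,0,0,0,-0.145],[80,0,0,0,0,0,-0.145],[80,0,0,0,0,0,-0.145]]}}

```text
time_s: 11.1
ee_pos: [0.4704, 0.0809, 0.1999]
eef_rot: [-3.141, 0.0, 1.389]
force: [-0.9, -1.0, -0.2]
grip_width: 0.0644
grip_force: 0.0
```

{"api": "apply_moves", "payload": {"deltas": [[80,0,0,-2,0,0,-0.12],[80,0,0,0,0,0,0],[80,0,0,0,0,0,0]]}}

```text
time_s: 11.4
ee_pos: [0.47, 0.0809, 0.1803]
eef_rot: [-3.141, 0.0, 1.278]
force: [-0.6, 0.2, -0.5]
grip_width: 0.0644
grip_force: 0.0
```

Aligned over the jar (yaw 1.278 against a target of 1.275) with 64 mm between the fingers. I descend 12.9 cm.

{"api": "apply_moves", "payload": {"deltas": [[80,0,0,-4,0,0,0],[80,0,0,-4,0,0,0],[80,0,0,-2.5,0,0,0],[80,0,0,-1.5,0,0,0],[80,0,0,-0.9,0,0,0],[80,0,0,0,0,0,0],[255,0,0,0,0,0,0],[255,0,0,0,0,0,0],[255,0,0,0,0,0,0],[255,0,0,0,0,0,0]], "grip_force": 30}}

```text
time_s: 12.4
ee_pos: [0.4705, 0.0809, 0.0523]
eef_rot: [3.139, -0.001, 1.275]
force: [2.2, -1.3, 4.3]
grip_width: 0.0395
grip_force: 30.0
```

{"api": "apply_moves", "payload": {"deltas": [[255,0,0,0,0,0,0],[255,0,0,0,0,0,0]]}}

```text
time_s: 12.6
ee_pos: [0.4705, 0.0809, 0.0523]
eef_rot: [3.139, -0.001, 1.275]
force: [3.2, -1.0, 6.4]
grip_width: 0.0394
grip_force: 30.0
```

{"api": "apply_moves", "payload": {"deltas": [[255,0,0,1,0,0,0],[255,0,0,1,0,0,0],[255,0,0,2,0,0,0],[255,0,0,3,0,0,0],[255,0,0,4,0,0,0],[255,0,0,4,0,0,0],[255,0,0,2,0,0,0],[255,0,0,0,0,0,0],[255,0,0,0,0,0,0]]}}

```text
time_s: 13.5
ee_pos: [0.4691, 0.0809, 0.2207]
eef_rot: [-3.141, 0.0, 1.275]
force: [1.3, 0.5, -5.1]
grip_width: 0.0394
grip_force: 30.0
```

Run:
```python
from h import *
snap('wrist','w5.png'); c=snap('scene','sc2.png'); cv2.imwrite('pics/sc2c.png',cv2.resize(c['img'][100:320,80:480,::-1],None,fx=2,fy=2)); print(ctrl.get_obs()['force'])
```

```text
[ 0.89952668  0.61781263 -4.28749486]
```

View pics/sc2c.png

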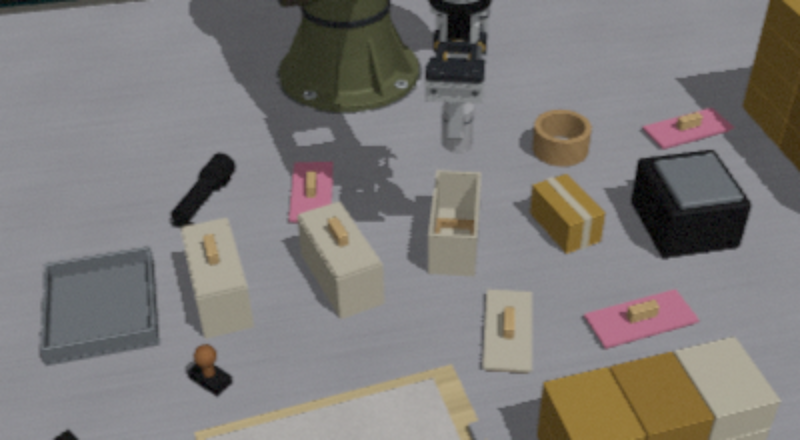

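The scene crop shows the jar in the fingers at (458,120), carton A open and empty at (457,222), its lid at (509,330), and both other cartons closed at (215,275) and (340,258). I carry the jar to the tray at (100,302).

{"api": "apply_moves", "payload": {"deltas": [[255,0.3,-2,0,0,0,0],[255,0.3,-4,0,0,0,0],[255,0.3,-4.5,0,0,0,0],[255,0.3,-4.5,0,0,0,0],[255,0.3,-4.5,0,0,0,0],[255,0.3,-4.5,0,0,0,0],[255,0.3,-4.5,0,0,0,0],[255,0.3,-4.5,0,0,0,0],[255,0.3,-4.5,0,0,0,0],[255,0.3,-4.5,0,0,0,0]]}}

```text
time_s: 14.6
ee_pos: [0.4991, -0.3407, 0.2196]
eef_rot: [-3.139, -0.001, 1.275]
force: [0.9, -0.5, -4.3]
grip_width: 0.0395
grip_force: 30.0
```

{"api": "apply_moves", "payload": {"deltas": [[255,0.3,-3.5,0,0,0,0],[255,0.2,-3,0,0,0,0],[255,0,0,0,0,0,0],[255,0,0,-3,0,0,0],[255,0,0,-4,0,0,0],[255,0,0,-4,0,0,0],[255,0,0,-3,0,0,0],[255,0,0,-1.5,0,0,0],[255,0,0,0,0,0,0]]}}

```text
time_s: 15.5
ee_pos: [0.5039, -0.4029, 0.0639]
eef_rot: [-3.137, -0.002, 1.275]
force: [0.1, -0.1, -4.3]
grip_width: 0.0394
grip_force: 30.0
```

{"api": "apply_moves", "payload": {"deltas": [[255,0,0,-0.5,0,0,0],[255,0,0,-0.3,0,0,0],[255,0,0,-0.2,0,0,0],[255,0,0,-0.1,0,0,0],[255,0,0,0,0,0,0]]}}

```text
time_s: 16.0
ee_pos: [0.5048, -0.4041, 0.0558]
eef_rot: [3.141, 0.0, 1.275]
force: [0.3, 0.7, -4.7]
grip_width: 0.0395
grip_force: 30.0
```

{"api": "apply_moves", "payload": {"deltas": [[255,0,0,-0.1,0,0,0],[255,0,0,-0.1,0,0,0],[255,0,0,-0.1,0,0,0],[255,0,0,0,0,0,0]]}}

```text
time_s: 16.4
ee_pos: [0.5048, -0.4042, 0.0533]
eef_rot: [3.141, 0.0, 1.275]
force: [-2.8, 2.0, 4.2]
grip_width: 0.0393
grip_force: 30.0
```

The jar is on the tray floor: the force has turned upward. I release it and retreat.

{"api": "apply_moves", "payload": {"deltas": [[120,0,0,0,0,0,0],[80,0,0,0,0,0,0],[60,0,0,0,0,0,0],[60,0,0,0,0,0,0],[60,0,0,3,0,0,0],[60,0,0,4,0,0,0],[60,0,0,4,0,0,0],[60,-4,0,3,0,0,0],[60,-4,0,0,0,0,0],[60,-4,0,0,0,0,0]]}}

```text
time_s: 17.4
ee_pos: [0.3835, -0.4039, 0.1933]
eef_rot: [3.14, 0.001, 1.275]
force: [-0.2, -1.4, -1.2]
grip_width: 0.0721
grip_force: 0.0
```

Run:
```python
from h import *
c=snap('scene','sc3.png'); cv2.imwrite('pics/sc3c.png',cv2.resize(c['img'][100:320,80:480,::-1],None,fx=2,fy=2)); o=ctrl.get_obs();print(o['ee_pos'],o['grip_width'])
```

```text
[ 0.3790669  -0.40394816  0.19272079] 0.07148347729740573
```

View pics/sc3c.png

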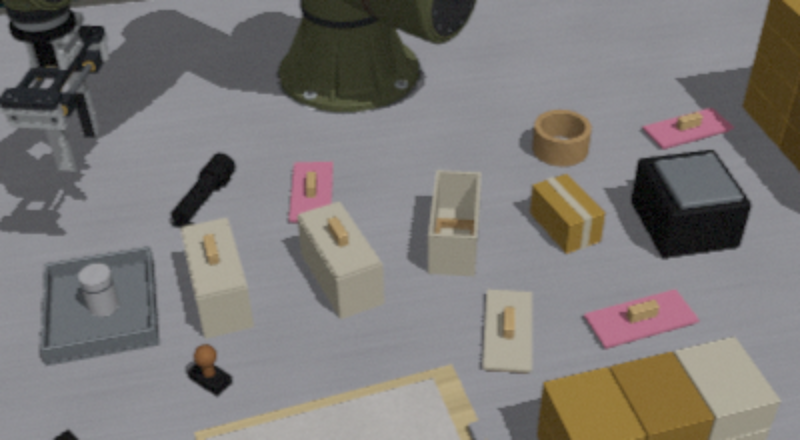

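The jar stands upright in the tray at (98,290), both light cartons are closed, and the arm is clear of everything.

```bash
python3 -c "
from station import ctrl
print(ctrl.hand_in())"
```

```text
the job is handed in; nothing more can be done
None
```

I handed the job in at about 17 s of robot time: the first carton I hefted was the heavy one (about 0.59 kg), its jar now stands upright in the grey tray, and the other two cartons were never touched and are still closed; the hand-in returned no verdict.

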